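# Start the clamp screw behind the loaded nest

## Robot

A 6-joint arm with a two-finger parallel gripper is mounted at the origin on a cart in front of the work surface, level with it; the furniture and walls round the work are solid. World frame = base frame: x ahead of the robot, y to its left, z up, the work surface at z = 0. Lengths are in m, angles in rad, forces in N, time in s.
With the tool pointing down it reaches from about 0.35 to 0.775 m from the base axis. Payload 7.3 kg.
Tool frame: the origin (TCP) lies between the finger pads, 19 mm behind the fingertips; this is the grasp point; y points along the fingers, z is the direction in which the jaws open and shut, and the axes are right-handed (so a half turn about y gives the same grasp; the last joint's range is limited). The gripper opens to 92 mm and grips with 3 to 60 N. Pads are 19 mm wide; open, the fingers measure 130 mm over their backs; the gripper's body (75 mm by 190 mm) begins 47 mm behind the grasp point.
Start: joints at [-0.146, 0.342, 1.524, -0, 1.275, -0.146], TCP at [0.525, 0, 0.246] pointing down, gripper open.
Joint ranges: [-2.53, 2.53], [-0.77, 2.02], [0.04, 2.7], [-1, 4.14], [0.28, 2.66], [-3.11, 3.11]. Speed limits (rad/s): [2.57, 2.57, 3.14, 3.14, 3.14, 3.14].

## Interface

Orientations are given as [roll, pitch, yaw] about the fixed x, y, z axes, in that order (R = Rz(yaw) Ry(pitch) Rx(roll)).
In Python, from cell import sensors, read_camera, hand_in gives the robot as it stands. The module is installed in compiled form; this text tells all that it offers.
- The arm moves only by the tool send_rows, never from a script. Its argument "motion" is a list that holds one entry, the list of rows, each a list of 4 numbers: the shift along the tool's x, y, z in m, then the turn about the tool's y in degrees. In form: [[[tx, ty, tz, twist], ...]]. A call has 1 to 8 rows; each row is the pose to reach, as a shift and turn from the pose measured when the call began, along the tool's axes at that moment; what a row does not reach only later rows make up. A row lasts 1/10 s, in which the tool goes at most 50 mm and 8.59 degrees, less where a joint would pass 70% of its speed; a pose out of reach is approached as far as the arm can. A call with a gripper value outside its range is refused whole. "gripper" is the opening, from 0 (shut) to 1 (fully open), set as the call begins (left out, the last holds). The fingers move at their own pace and stop on an object; "grip_force" is the grip in N (left out, the last holds). Time passes only in rows, so rows that repeat a pose let the fingers close. It gives the time, the measured TCP pose, the force and the opening at its end, in the units of the state.
- sensors.observe(): the state, without advancing time (a new reading comes with each control period).
- read_camera(name): name is "scene" or "side" or "wrist"; returns a dict with "frame" (480x640x3 uint8, red, green, blue), "fx", "fy", "cx", "cy" (pixels), "distortion" ([k1, k2, p1, p2, k3] as OpenCV has them; the pictures are not rectified), "extrinsics" (4x4, takes a point from world to camera coordinates). Camera axes: x right, y up, looking along -z (the intrinsics and any distortion apply to the point x, -y, -z); pixel columns grow to the right and rows downward; lengths in m; the calibration is good to about 2 mm. A picture is of the moment at which its call begins. There is no depth.
- hand_in(): hands the job in, once; it reports no verdict.
The state is a dict: "time": time; "qpos": joint angles; "qvel": joint speeds; "joint_efforts": joint torques, N m; "tool_pos": TCP position; "tool_rot": TCP orientation; "contact_force": force on the tool from outside, world axes, zero at the start; "torque": the same for the moment, N m; "opening": finger opening in m.
Only numpy, scipy, OpenCV 4.12 (cv2) and the standard library are available. Lean on these libraries where they do the work, as an engineer would, in place of code of your own. Each camera call takes 0.05 s, during which the arm holds its last target.

## Task

One nest of the clamping plate holds the pale grey pump roller, the other only an orange bung. Start the T-handled clamp screw behind the roller: turn it backward (anticlockwise from above) until it drops off the start of its thread, letting it sink or pressing lightly so that you feel the drop, then turn it forward one full turn from there, and finish still gripping its handle, holding it started. Do not force it forward before it has dropped, and leave the other screw, the roller, the bung and the things lying about where they are.

Things in the scene. Friction and masses are not known exactly. Their poses are not given: they have to be found in the camera images.
- clamp_plate: Fixed grey plate 150 mm (its x, away from the robot) x 250 (y, to the left) x 12; origin under its centre. Two places, y = +70 mm (left) and -70 mm (right): each a steel threaded boss (42 mm diameter, top 44 mm above the worktop) with its screw at x = 30 mm, and before it at x = -35 mm a black-walled nest with a steel strap nose over it (top 41.5 mm above the worktop).
- pump_roller: Pale grey pump roller, cylinder 22 mm diameter, 46 mm long along its y, lying in one of the two nests (left or right, drawn at random); origin under its middle. The screw behind it is the one to start.
- orange_bung: Orange bung, 23 mm diameter, 23 mm tall, standing in the other nest; origin at the centre of its underside.
- felt_pen: Felt marker pen, 132 mm long (its y), 18 mm thick, lying loose on the worktop; bystander.
- round_tin: Round white tin, 52 mm diameter, 26 mm tall, loose on the worktop; bystander.
- left_nest (a point): Centre of the floor of the left nest (inside 26 x 52 mm, walls 8 mm tall), 12 mm above the worktop; axes as the plate's.
- left_screw: Left clamp screw: red T-handle bar 46 mm long (body x), 14 wide (y), 24 tall (z) on a steel shank 18 mm thick; white dot on the bar's +x end. Origin on its upright axis, 27 mm below the bar's underside. Captive: cannot be lifted out. 0.16 kg; released, it sinks by its weight as far as the thread lets it, but even a light grip holds it up. Turning friction 0.03 N m; stays where left.
- left_grip (a point): Grip point of the left screw: on its axis, inside the bar, 10 mm below its top; x along the bar, y across its 14 mm width, z up. About 83 mm above the worktop at the start, 72 mm one turn after the drop; the bar's underside is 24 mm above the boss top at the start, 14 mm at the end.
- left_dot (a point): White dot on top of the left screw's bar, 15.5 mm from the axis towards the bar's +x end.
- left_turn (a joint): Angle of the left screw, rad: grows clockwise from above (forward); 0 where the thread begins, with the bar along the plate's x and the dot away from the robot. Starts at 0.5 to 1.5, resting on the first thread; forward from there it jams near 2.1; backward past 0 (fully clear by about -0.2) it drops. Stops at -0.5 backward and 8 forward.
- left_depth (a joint): How far the left screw has sunk, in m: 0 on the thread's beginning, up to 0.0015 at the start; off the thread's beginning it drops to about 0.006; forward turning then draws it down 6 mm a turn, to about 0.012 after one turn from the drop (axial play about 0.6 mm).
- right_nest (a point): Centre of the floor of the right nest (inside 26 x 52 mm, walls 8 mm tall), 12 mm above the worktop; axes as the plate's.
- right_screw: Right clamp screw: red T-handle bar 46 mm long (body x), 14 wide (y), 24 tall (z) on a steel shank 18 mm thick; white dot on the bar's +x end. Origin on its upright axis, 27 mm below the bar's underside. Captive: cannot be lifted out. 0.16 kg; released, it sinks by its weight as far as the thread lets it, but even a light grip holds it up. Turning friction 0.03 N m; stays where left.
- right_grip (a point): Grip point of the right screw: on its axis, inside the bar, 10 mm below its top; x along the bar, y across its 14 mm width, z up. About 83 mm above the worktop at the start, 72 mm one turn after the drop; the bar's underside is 24 mm above the boss top at the start, 14 mm at the end.
- right_dot (a point): White dot on top of the right screw's bar, 15.5 mm from the axis towards the bar's +x end.
- right_turn (a joint): Angle of the right screw, rad: grows clockwise from above (forward); 0 where the thread begins, with the bar along the plate's x and the dot away from the robot. Starts at 0.5 to 1.5, resting on the first thread; forward from there it jams near 2.1; backward past 0 (fully clear by about -0.2) it drops. Stops at -0.5 backward and 8 forward.
- right_depth (a joint): How far the right screw has sunk, in m: 0 on the thread's beginning, up to 0.0015 at the start; off the thread's beginning it drops to about 0.006; forward turning then draws it down 6 mm a turn, to about 0.012 after one turn from the drop (axial play about 0.6 mm).

How it is judged:
By the outcome, as a careful person would: the job done as asked, in the order asked, and still so for the second after the job is handed in, while the arm keeps its last pose, push and grip.
It also fails if it takes over 64 s, if anything falls off the work surface, if the arm or the gripper's body presses on something with over 40 N, if the wrist force passes 120 N, or if a joint passes its speed limit or range.

## Working session

There is one attempt and no reset: what is moved stays moved. The work goes in short steps, Python scripts to look and compute and a tool call to move; the robot and the scene stay as the last step left them, time stands still between calls to the robot, and variables do not carry over. Pictures are saved under pics/ and viewed, and the job is handed in when it is done.

Besides the shell and the picture viewer there is one more tool, called after "Call:" as a command line: name --argument value ..., lists and objects as JSON in quotes. send_rows: Moves the arm, as the interface text tells. Its arguments: {"type":"object","properties":{"motion":{"type":"array"},"gripper":{"type":"number"},"grip_force":{"type":"number"}},"required":["motion"]}

```bash
mkdir -p pics
cat > h.py <<'E'
import numpy as np, cv2
from cell import sensors, read_camera
def snap(n,tag):
    c=read_camera(n); cv2.imwrite(f'pics/{tag}.png',c['frame'][:,:,::-1]); return c
def ray(c,u,v):
    K=np.array([[c['fx'],0,c['cx']],[0,c['fy'],c['cy']],[0,0,1]])
    p=cv2.undistortPoints(np.array([[[u,v]]],float),K,np.array(c['distortion'],float))[0,0]
    E=np.array(c['extrinsics']);R=E[:3,:3];t=E[:3,3]
    d=R.T@np.array([p[0],-p[1],-1.0]); return -R.T@t,d
def onz(c,u,v,z):
    o,d=ray(c,u,v); return o+d*(z-o[2])/d[2]
def blobs(c,lo,hi,amin=8):
    hsv=cv2.cvtColor(c['frame'],cv2.COLOR_RGB2HSV); m=cv2.inRange(hsv,np.array(lo),np.array(hi))
    n,l,s,ce=cv2.connectedComponentsWithStats(m); return [(s[i],ce[i]) for i in range(1,n) if s[i][4]>=amin],l
E
python3 - <<'E'
from h import *
s=sensors.observe();print({k:np.round(v,4).tolist() for k,v in s.items()})
for n in("scene","side","wrist"):
    c=snap(n,n+"0")
    print(n,np.round(c['distortion'],3))
E
```

```text
{'time': 0.0, 'qpos': [-0.146, 0.3427, 1.525, 0.0, 1.2754, -0.146], 'qvel': [0.0002, -0.0012, 0.0003, 0.0002, 0.0007, -0.001], 'joint_efforts': [0.0008, -43.1246, -24.422, 0.0718, 0.0559, -0.0001], 'tool_pos': [0.5246, 0.0001, 0.2449], 'tool_rot': [-1.5723, 0.0002, -1.5707], 'contact_force': [0.0224, 0.7023, 0.4542], 'torque': [-0.0107, -0.0384, -0.0263], 'opening': 0.0919}
scene [0.034 0.    0.    0.    0.   ]
side [0.046 0.    0.    0.    0.   ]
wrist [-0.065  0.     0.     0.     0.   ]
```

View pics/scene0.png

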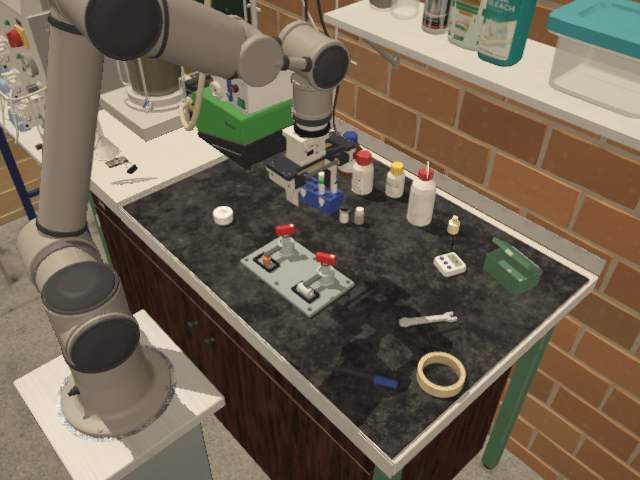

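View pics/side0.png

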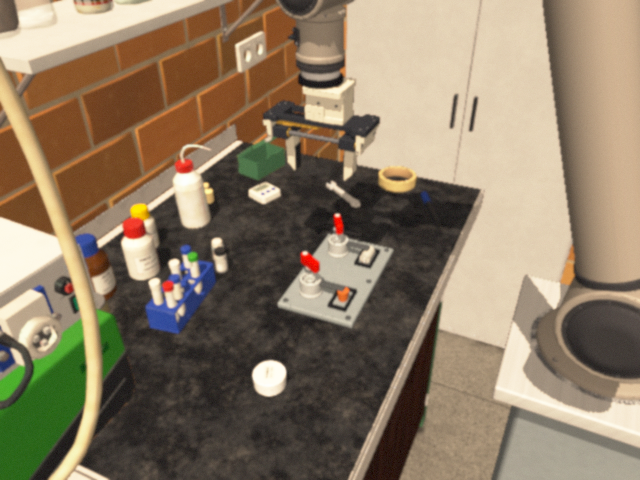

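View pics/wrist0.png

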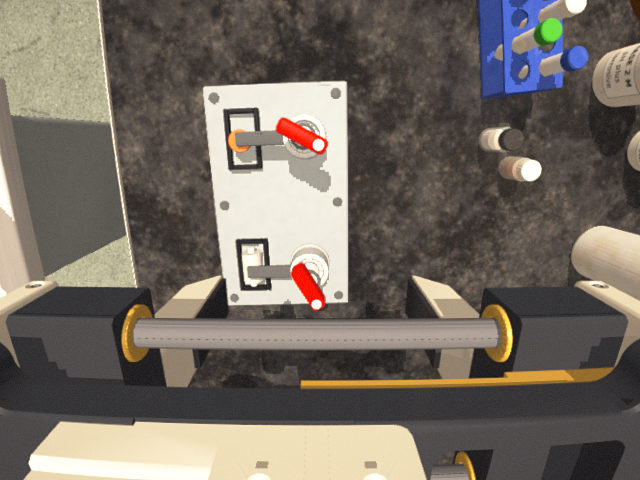

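The wrist view shows the roller (about 253,258) in the right nest and the bung (238,140) in the left one. So the right screw is the one to start: bar from about (298,268) to (320,305), dot at about (317,303).

Run:
```python
from h import *
c=read_camera("wrist")
hsv=cv2.cvtColor(c['frame'],cv2.COLOR_RGB2HSV)
m=cv2.inRange(hsv,np.array([0,150,100]),np.array([6,255,255]))|cv2.inRange(hsv,np.array([174,150,100]),np.array([180,255,255]))
cs,_=cv2.findContours(m,0,2)
for k in cs:
    if cv2.contourArea(k)>100: print('red',cv2.minAreaRect(k))
# dot
sub=np.zeros_like(m); 
for box in [(285,255,330,312),(270,110,332,160)]:
    x0,y0,x1,y1=box
    g=cv2.inRange(c['frame'][y0:y1,x0:x1],np.array([225]*3),np.array([255]*3))
    n,l,s,ce=cv2.connectedComponentsWithStats(g)
    for i in range(1,n):
        if s[i][4]>8: p=ce[i]+[x0,y0]; print('dot',p,s[i][4],onz(c,*p,0.093))
for n,p in dict(tl=(205,87),tr=(347,82),br=(348,303),bl=(229,305)).items(): print(n,onz(c,*p,0.012))
for p in [(214,98),(335,93),(337,297),(235,298)]: print('bolt',onz(c,*p,0.012))
x=cv2.resize(c['frame'][225:315,220:360],None,fx=5,fy=5,interpolation=2);cv2.imwrite('pics/z1.png',x[:,:,::-1])
for n in("scene","side"):
    d=snap(n,n+"1"); 
    hs=cv2.cvtColor(d['frame'],cv2.COLOR_RGB2HSV)
    m=cv2.inRange(hs,np.array([0,170,100]),np.array([6,255,255]))|cv2.inRange(hs,np.array([174,170,100]),np.array([180,255,255]))
    cs,_=cv2.findContours(m,0,2)
    for k in cs:
        if cv2.contourArea(k)>60: r=cv2.minAreaRect(k); print(n,r, onz(d,*r[0],0.083))
```

```text
red ((308.20184326171875, 286.5555419921875), (49.928802490234375, 17.76936149597168), 57.65256118774414)
red ((301.5, 135.5), (54.318294525146484, 17.06759262084961), 28.300758361816406)
dot [313.77672956 264.33333333] 318 [ 0.52143635 -0.03395305  0.093     ]
dot [311.18032787 266.27868852] 61 [ 0.51905073 -0.03585661  0.093     ]
dot [314.41666667 277.5       ] 12 [ 0.52200269 -0.04695071  0.093     ]
dot [316.     303.6875] 64 [ 0.52346592 -0.07380801  0.093     ]
dot [307.72520661 121.65909091] 968 [0.51670664 0.0902659  0.093     ]
dot [316.54545455 131.90909091] 11 [0.52393475 0.08215054 0.093     ]
dot [284.33333333 139.0952381 ] 21 [0.49721744 0.07644389 0.093     ]
dot [317.90425532 144.58510638] 94 [0.52506842 0.0719764  0.093     ]
tl [0.40865717 0.12991074 0.012     ]
tr [0.55483337 0.13369927 0.012     ]
br [ 0.56200372 -0.11409866  0.012     ]
bl [ 0.41676973 -0.11735304  0.012     ]
bolt [0.41734627 0.11896024 0.012     ]
bolt [0.5427048  0.12299724 0.012     ]
bolt [ 0.54849284 -0.10607874  0.012     ]
bolt [ 0.42486008 -0.10786581  0.012     ]
scene ((325.2176513671
[... 373 characters left out ...]
125) [0.86394106 0.16242711 0.083     ]
scene ((14.273721694946289, 38.12773895263672), (16.83084487915039, 10.850342750549316), 70.01689147949219) [0.46801839 1.63154637 0.083     ]
side ((167.5, 285.5), (9.0, 9.0), 90.0) [0.7082131  0.24335446 0.083     ]
side ((309.1922912597656, 260.9615173339844), (24.12946128845215, 13.035454750061035), 33.6900634765625) [0.51394456 0.07850359 0.083     ]
side ((133.5, 227.5), (19.0, 21.0), 90.0) [0.88487147 0.12176161 0.083     ]
side ((338.29412841796875, 223.67645263671875), (19.402849197387695, 8.973817825317383), 75.96376037597656) [ 0.5148966  -0.05926648  0.083     ]
side ((183.0, 166.0), (12.0, 18.0), 90.0) [ 0.95625815 -0.13997999  0.083     ]
```

View pics/z1.png

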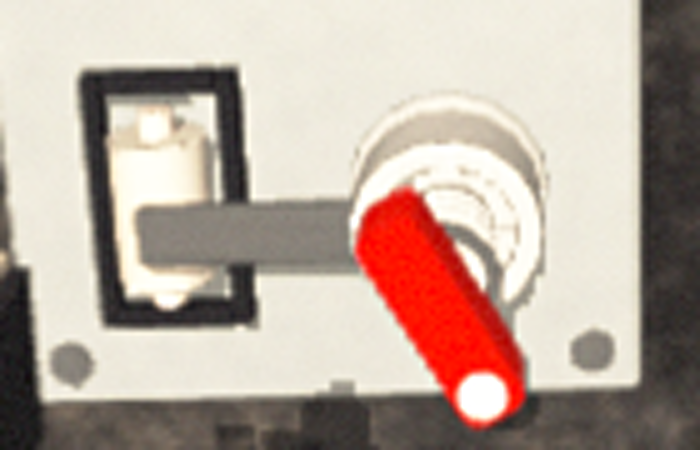

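Bolts, dot and both side cameras agree. The right screw's axis is near (0.515, -0.061), with the bar at about -57° world, so turn ≈ 1.02. The jaws need a -33° twist to sit across the bar. I'll go above it first.

Call:
send_rows --motion '[[[0.015,0.02,-0.002,-5],[0.03,0.04,-0.005,-12],[0.045,0.06,-0.008,-19],[0.061,0.08,-0.0096,-26],[0.061,0.09,-0.0096,-33],[0.061,0.09,-0.0096,-33],[0.061,0.09,-0.0096,-33]]]' --gripper 0.7 --grip_force 10

```text
time: 1.0
tool_pos: [0.5154, -0.0609, 0.1556]
tool_rot: [-1.571, 0.0, -0.998]
contact_force: [-0.4, -0.9, -0.8]
opening: 0.0644
```

Run:
```python
from h import *
s=sensors.observe();print({k:np.round(v,4).tolist() for k,v in s.items()})
c=snap("wrist","w2")
hsv=cv2.cvtColor(c['frame'],cv2.COLOR_RGB2HSV)
m=cv2.inRange(hsv,np.array([0,150,100]),np.array([6,255,255]))|cv2.inRange(hsv,np.array([174,150,100]),np.array([180,255,255]))
cs,_=cv2.findContours(m,0,2)
for k in cs:
    if cv2.contourArea(k)>100: print('red',cv2.minAreaRect(k))
```

```text
{'time': 1.0, 'qpos': [-0.2654, 0.4227, 1.6704, 0.0, 1.0488, -0.8381], 'qvel': [0.0065, -0.0127, -0.013, 0.0009, 0.0003, -0.0018], 'joint_efforts': [-0.2912, -43.3018, -20.7801, 0.0041, 0.0856, -0.1538], 'tool_pos': [0.5154, -0.0609, 0.1556], 'tool_rot': [-1.571, 0.0003, -0.9981], 'contact_force': [-0.3862, -0.8913, -0.7688], 'torque': [0.0601, -0.0373, -0.0435], 'opening': 0.0644}
red ((318.8545837402344, 258.1341552734375), (21.622709274291992, 72.30218505859375), 2.2906100749969482)
red ((443.3165588378906, 61.15978240966797), (83.46155548095703, 33.53846740722656), 67.38013458251953)
```

View pics/w2.png

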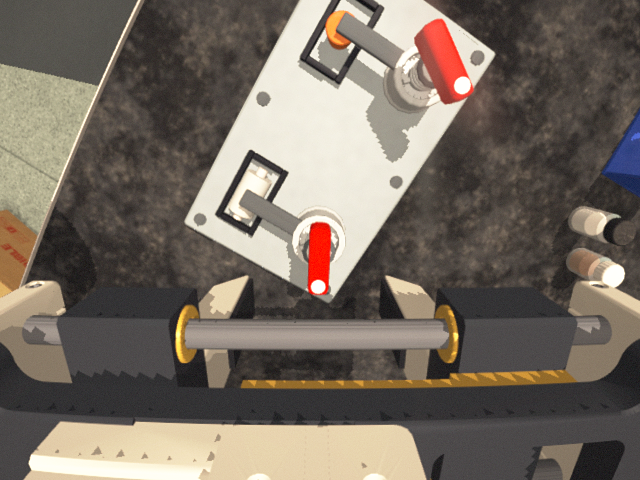

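The bar now stands upright in the picture, centred at (319,258) with the dot at (318,287), midway between the fingers. I'll check the offset numerically.

Run:
```python
from h import *
c=read_camera("wrist")
hsv=cv2.cvtColor(c['frame'],cv2.COLOR_RGB2HSV)
m=cv2.inRange(hsv,np.array([0,150,190]),np.array([6,255,255]))|cv2.inRange(hsv,np.array([174,150,190]),np.array([180,255,255]))
m[:, :295]=0;m[:,345:]=0;m[:210]=0;m[300:]=0
for v in range(226,296,8):
    u=np.where(m[v])[0]; print(v,u.min(),u.max()) if len(u) else 0
g=cv2.inRange(c['frame'][278:297,305:332],np.array([215]*3),np.array([255]*3))
n,l,s,ce=cv2.connectedComponentsWithStats(g)
for i in range(1,n): print(s[i],ce[i]+[305,278],onz(c,*(ce[i]+[305,278]),0.093))
t=onz(c,319.5,228,0.093);b=onz(c,318,290,0.093)
print(t,b,np.degrees(np.arctan2(*(b-t)[[1,0]])))
o,d=ray(c,0,0);print(o)
```

```text
226 312 328
234 309 329
242 309 329
250 309 329
258 309 329
266 308 328
274 308 327
282 308 327
290 308 326
[24  1  3 10 18] [330.16666667 282.83333333] [ 0.52932505 -0.0676428   0.093     ]
[  6   2  14  13 139] [317.23021583 285.92805755] [ 0.52347848 -0.0740095   0.093     ]
[26 14  1  1  1] [331. 292.] [ 0.53336714 -0.07275355  0.093     ]
[ 0.50360965 -0.04072482  0.093     ] [ 0.52546602 -0.07615871  0.093     ] -58.33283900438736
[0.47417795 0.0015871  0.29541163]
```

Call:
send_rows --motion '[[[0,0.02,0,1],[0,0.04,0,1],[0,0.06,0,1],[0,0.073,0,1],[0,0.073,0,1],[0,0.073,0,1]]]'

```text
time: 1.7
tool_pos: [0.5164, -0.0607, 0.0839]
tool_rot: [-1.569, -0.002, -1.015]
contact_force: [0.2, -0.1, 0.9]
opening: 0.0644
```

Call:
send_rows --motion '[[[0,0,0,0],[0,0,0,0],[0,0,0,0],[0,0,0,0],[0,0,0,0],[0,0,0,0]]]' --gripper 0.0 --grip_force 12

```text
time: 2.3
tool_pos: [0.5164, -0.0607, 0.0839]
tool_rot: [-1.569, -0.002, -1.015]
contact_force: [0.0, 0.2, -0.6]
opening: 0.0213
```

Run:
```python
from h import *
s=sensors.observe();print({k:np.round(v,4).tolist() for k,v in s.items()})
snap("side","s3");c=snap("wrist","w3")
```

```text
{'time': 2.3, 'qpos': [-0.2645, 0.5207, 1.745, 0.0, 0.8737, -0.8206], 'qvel': [-0.0019, 0.0012, -0.0008, 0.0002, -0.0001, -0.0001], 'joint_efforts': [0.0075, -46.0156, -18.2836, 0.0223, 0.0755, 0.0008], 'tool_pos': [0.5164, -0.0607, 0.0839], 'tool_rot': [-1.5693, -0.0016, -1.0148], 'contact_force': [0.036, 0.2337, -0.6377], 'torque': [-0.0115, -0.0213, -0.02], 'opening': 0.0213}
```

View pics/w3.png

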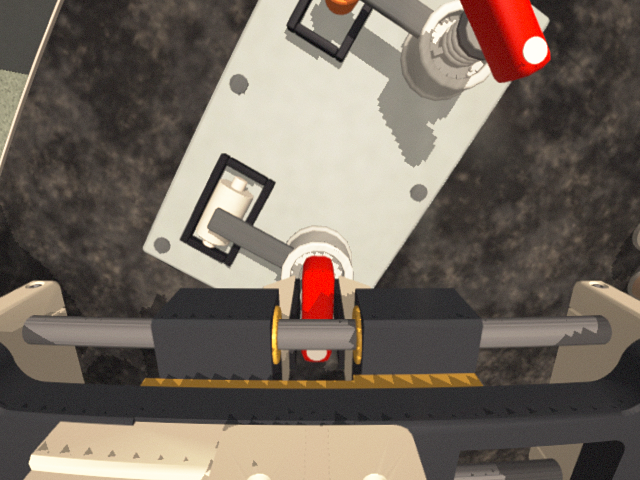

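The wrist view shows the jaws closing evenly either side of the red bar (about 317,305). They're still at 21 mm, so I'll let them finish.

Call:
send_rows --motion '[[[0,0,0,0],[0,0,0,0],[0,0,0,0],[0,0,0,0]]]'

```text
time: 2.8
tool_pos: [0.5168, -0.0605, 0.0839]
tool_rot: [-1.568, -0.002, -1.015]
contact_force: [0.4, 0.7, -0.7]
opening: 0.0169
```

Call:
send_rows --motion '[[[0,0,0,0],[0,0,0,0],[0,0,0,0],[0,0,0,0]]]'

```text
time: 3.2
tool_pos: [0.5168, -0.0605, 0.0839]
tool_rot: [-1.568, -0.002, -1.015]
contact_force: [0.8, 0.8, 0.3]
opening: 0.017
```

Run:
```python
from h import *
s=sensors.observe();print({k:np.round(v,4).tolist() for k,v in s.items()})
```

```text
{'time': 3.2, 'qpos': [-0.2642, 0.5209, 1.7447, 0.0008, 0.8732, -0.8206], 'qvel': [-0.0001, -0.0012, 0.0008, -0.0009, 0.0003, 0.0003], 'joint_efforts': [-0.4199, -46.0231, -18.0323, -0.1752, 0.231, 0.0102], 'tool_pos': [0.5168, -0.0605, 0.0839], 'tool_rot': [-1.5684, -0.0017, -1.0149], 'contact_force': [0.8354, 0.842, 0.2688], 'torque': [0.1495, -0.1939, -0.0127], 'opening': 0.017}
```

It has settled at 17 mm instead of 14. The TCP drifted about 1.3 mm along +tool z, so probably only one pad is bearing. I'll centre it.

Call:
send_rows --motion '[[[0,0,-0.001,0],[0,0,-0.0015,0],[0,0,-0.0015,0],[0,0,-0.0015,0],[0,0,-0.0015,0]]]'

```text
time: 3.7
tool_pos: [0.5166, -0.0606, 0.0842]
tool_rot: [-1.566, -0.002, -1.015]
contact_force: [4.4, 4.9, -1.8]
opening: 0.0166
```

Run:
```python
from h import *
s=sensors.observe();print({k:np.round(v,4).tolist() for k,v in s.items()})
```

```text
{'time': 3.7, 'qpos': [-0.2655, 0.5192, 1.747, 0.0028, 0.8701, -0.8228], 'qvel': [-0.0006, 0.0017, -0.0, 0.0002, -0.001, 0.001], 'joint_efforts': [-2.8844, -46.001, -16.6415, -1.4414, 1.0854, -0.0047], 'tool_pos': [0.5166, -0.0606, 0.0842], 'tool_rot': [-1.5656, -0.0024, -1.0154], 'contact_force': [4.3862, 4.9329, -1.7654], 'torque': [0.9537, -0.8553, 0.0392], 'opening': 0.0166}
```

Moving that way only built up opposing force, so both pads were already gripping and the earlier position was centred. I'll undo it and start backing off.

Call:
send_rows --motion '[[[0,0,0.0013,0],[0,0,0.0013,-4],[0,-0.0001,0.0013,-10],[0,-0.0003,0.0013,-16],[0,-0.0004,0.0013,-20],[0,-0.0004,0.0013,-20]]]'

```text
time: 4.3
tool_pos: [0.5171, -0.0602, 0.0844]
tool_rot: [-1.568, -0.003, -0.666]
contact_force: [-2.1, -2.2, -0.8]
opening: 0.0167
```

Run:
```python
from h import *
s=sensors.observe();print({k:np.round(v,4).tolist() for k,v in s.items()})
snap("wrist","w4")
```

```text
{'time': 4.3, 'qpos': [-0.2641, 0.5202, 1.7444, 0.0021, 0.8731, -1.1705], 'qvel': [0.0006, 0.0015, 0.0007, -0.0003, -0.001, 0.0735], 'joint_efforts': [0.6072, -46.5409, -19.0451, 0.3261, -0.2095, -0.7658], 'tool_pos': [0.5171, -0.0602, 0.0844], 'tool_rot': [-1.5678, -0.003, -0.6657], 'contact_force': [-2.1359, -2.2009, -0.8101], 'torque': [-0.1026, 0.1401, -0.0503], 'opening': 0.0167}
```

View pics/w4.png

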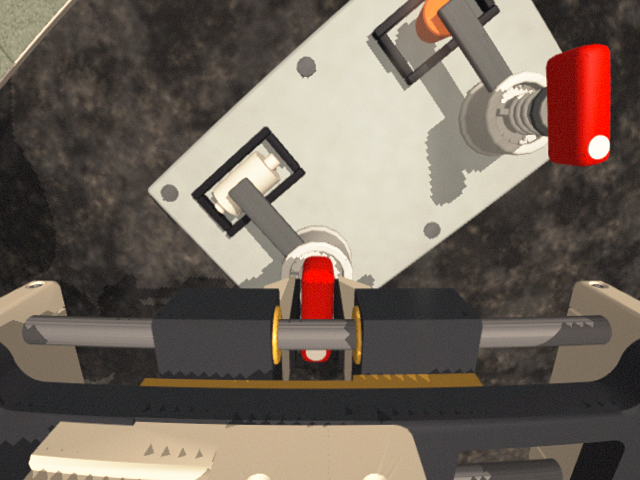

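The bar turns with the tool: it still stands upright in the gripper view at (317,310) while the plate has rotated. I'll continue back.

Call:
send_rows --motion '[[[0,0,-0.0005,-7],[0,-0.0001,-0.0005,-14],[0,-0.0002,-0.0005,-21],[0,-0.0003,-0.0005,-28],[0,-0.0004,-0.0005,-35],[0,-0.0004,-0.0005,-38],[0,-0.0004,-0.0005,-38]]]'

```text
time: 5.05
tool_pos: [0.5172, -0.0596, 0.0849]
tool_rot: [-1.569, -0.005, -0.005]
contact_force: [1.7, 4.9, 0.2]
opening: 0.0166
```

Call:
send_rows --motion '[[[0,0,0,-6],[0,0,0,-12],[0,0,0,-18],[0,0,0,-19],[0,0,0,-19]]]'

```text
time: 5.55
tool_pos: [0.5172, -0.0592, 0.0848]
tool_rot: [-1.57, -0.006, 0.323]
contact_force: [1.4, 3.2, -1.1]
opening: 0.0166
```

Run:
```python
from h import *
s=sensors.observe();print({k:np.round(v,4).tolist() for k,v in s.items()})
```

```text
{'time': 5.55, 'qpos': [-0.2635, 0.5193, 1.7446, 0.0049, 0.8734, -2.1605], 'qvel': [0.0, -0.0004, 0.0005, -0.0019, 0.0003, 0.0118], 'joint_efforts': [-1.8309, -46.8715, -18.8222, -0.9283, 0.0166, -0.2914], 'tool_pos': [0.5172, -0.0592, 0.0848], 'tool_rot': [-1.57, -0.0056, 0.323], 'contact_force': [1.3631, 3.1779, -1.1266], 'torque': [0.7224, -0.1589, 0.0428], 'opening': 0.0166}
```

The bar is at +18.5°, so turn ≈ -0.29. Next I'll press down gently in small steps and watch the force.

Call:
send_rows --motion '[[[0,0.001,0,0],[0,0.0015,0,0],[0,0.002,0,0],[0,0.002,0,0]]]'

```text
time: 5.95
tool_pos: [0.5172, -0.0592, 0.0827]
tool_rot: [-1.57, -0.006, 0.322]
contact_force: [0.5, 1.8, -1.9]
opening: 0.0168
```

Call:
send_rows --motion '[[[0,0.001,0,0],[0,0.002,0,0],[0,0.003,0,0],[0,0.003,0,0]]]'

```text
time: 6.35
tool_pos: [0.5172, -0.0592, 0.0795]
tool_rot: [-1.57, -0.005, 0.322]
contact_force: [0.7, 1.9, -1.0]
opening: 0.0169
```

Call:
send_rows --motion '[[[0,0.0008,0,0],[0,0.0015,0,0],[0,0.0015,0,0]]]'

```text
time: 6.65
tool_pos: [0.5172, -0.0592, 0.0784]
tool_rot: [-1.57, -0.006, 0.322]
contact_force: [-1.2, 3.0, 3.9]
opening: 0.0167
```

Run:
```python
from h import *
s=sensors.observe();print({k:np.round(v,4).tolist() for k,v in s.items()})
for n in("side","wrist"):
  c=snap(n,n+"5")
  if n=="side": cv2.imwrite('pics/s5z.png',cv2.resize(c['frame'][180:300,270:410],None,fx=5,fy=5,interpolation=2)[:,:,::-1])
```

```text
{'time': 6.65, 'qpos': [-0.2635, 0.5289, 1.75, 0.0051, 0.8583, -2.1599], 'qvel': [0.0016, -0.0017, -0.0021, 0.0004, -0.0003, -0.0008], 'joint_efforts': [-1.2697, -44.1011, -18.0119, -0.5977, -0.5658, -0.0271], 'tool_pos': [0.5172, -0.0592, 0.0784], 'tool_rot': [-1.57, -0.0057, 0.3223], 'contact_force': [-1.1847, 3.0419, 3.8916], 'torque': [0.6165, 0.2002, -0.0098], 'opening': 0.0167}
```

View pics/s5z.png

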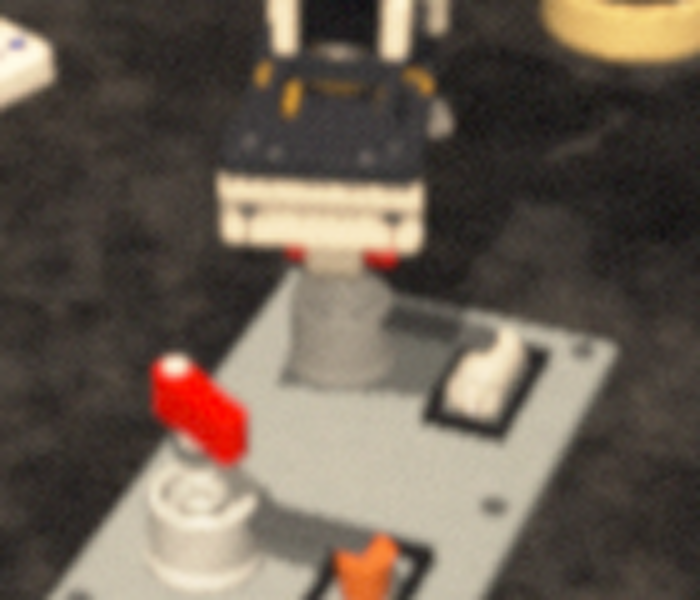

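View pics/wrist5.png

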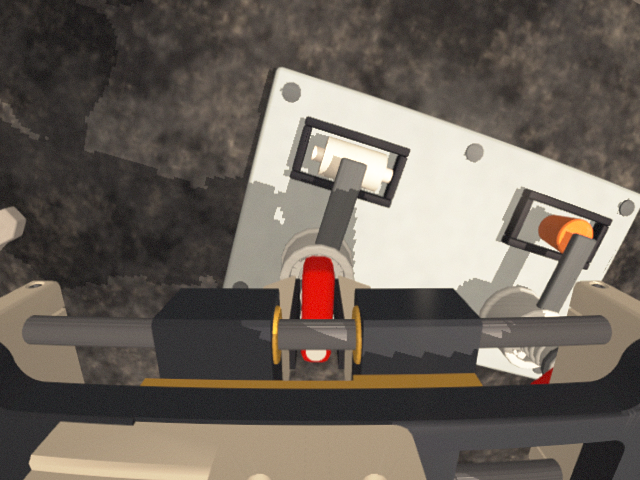

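The screw dropped about 6 mm with almost no force, then bottomed at z ≈ 0.0785 with a gentle 4 N upward. The fingertips were still 15 mm above the boss, so the force came from the screw. Next I turn forward, following down at 6 mm per turn.

Call:
send_rows --motion '[[[0,0,0,4],[0,0.0001,0,10],[0,0.0002,0,16],[0,0.0003,0,22],[0,0.0004,0,28],[0,0.0005,0,30],[0,0.0005,0,30]]]'

```text
time: 7.45
tool_pos: [0.5173, -0.0597, 0.0781]
tool_rot: [-1.568, -0.005, -0.201]
contact_force: [-1.3, -0.6, 4.0]
opening: 0.0165
```

Run:
```python
from h import *
s=sensors.observe();print({k:np.round(s[k],4).tolist() for k in ('tool_pos','tool_rot','contact_force','torque','opening')})
```

```text
{'tool_pos': [0.5173, -0.0597, 0.0781], 'tool_rot': [-1.568, -0.0051, -0.2013], 'contact_force': [-1.3443, -0.6042, 4.024], 'torque': [-0.0517, 0.2484, 0.0125], 'opening': 0.0165}
```

Call:
send_rows --motion '[[[0,0.0001,0,7],[0,0.0002,0,14],[0,0.0003,0,21],[0,0.0004,0,28],[0,0.0006,0,35],[0,0.0007,0,42],[0,0.0008,0,50],[0,0.0008,0,50]]]'

```text
time: 8.25
tool_pos: [0.5168, -0.0604, 0.0772]
tool_rot: [-1.567, -0.001, -1.074]
contact_force: [-4.3, -3.1, 2.3]
opening: 0.0168
```

Call:
send_rows --motion '[[[0,0.0001,0,7],[0,0.0002,0,14],[0,0.0003,0,21],[0,0.0004,0,28],[0,0.0006,0,35],[0,0.0007,0,42],[0,0.0008,0,50],[0,0.0008,0,50]]]'

```text
time: 9.05
tool_pos: [0.5159, -0.0605, 0.076]
tool_rot: [-1.569, 0.002, -1.944]
contact_force: [-5.0, -1.9, 4.0]
opening: 0.0166
```

Run:
```python
from h import *
s=sensors.observe();print({k:np.round(s[k],4).tolist() for k in ('qpos','tool_pos','tool_rot','contact_force','torque','opening')})
snap("wrist","w6")
```

```text
{'qpos': [-0.2652, 0.5321, 1.753, 0.0018, 0.8548, 0.1066], 'tool_pos': [0.5159, -0.0605, 0.076], 'tool_rot': [-1.5692, 0.0015, -1.9437], 'contact_force': [-5.0132, -1.9371, 3.9787], 'torque': [-0.304, 0.947, -0.0581], 'opening': 0.0166}
```

View pics/w6.png

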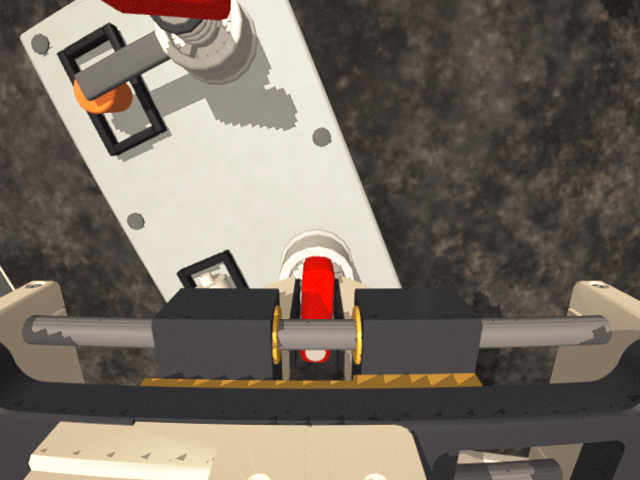

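The bar still turns with the tool, its far end at (316,355). The screw is 130° forward and 2.4 mm lower, about the thread pitch. The next 50° passes the 2.1 rad jam point, which tests the start, so I'll watch it.

Call:
send_rows --motion '[[[0,0.0001,0,7],[0,0.0002,0,14],[0,0.0003,0,21],[0,0.0004,0,28],[0,0.0005,0,35],[0,0.0006,0,42],[0,0.0007,0,50],[0,0.0007,0,50]]]'

```text
time: 9.9
tool_pos: [0.5152, -0.0599, 0.0752]
tool_rot: [-1.572, 0.001, -2.808]
contact_force: [-4.5, 1.7, 4.1]
opening: 0.0166
```

Run:
```python
from h import *
s=sensors.observe();print({k:np.round(s[k],4).tolist() for k in ('qpos','tool_pos','tool_rot','contact_force','torque','opening')})
```

```text
{'qpos': [-0.2647, 0.5331, 1.7543, 0.0025, 0.8543, 0.9712], 'tool_pos': [0.5152, -0.0599, 0.0752], 'tool_rot': [-1.5724, 0.001, -2.8084], 'contact_force': [-4.5403, 1.6663, 4.0557], 'torque': [0.4897, 0.9275, -0.0514], 'opening': 0.0166}
```

Past the jam point (turn ≈ 2.84) with a z-moment of only 0.05 N m. The screw is on its thread. The last joint can't do the rest in one grip, so I'll release, turn the open jaws back 180° around the bar, and grip again.

Call:
send_rows --motion '[[[0,0,0,0],[0,0,0,0],[0,0,0,0],[0,0,0,0],[0,0,0,0],[0,0,0,0],[0,0,0,0],[0,0,0,0]]]' --gripper 0.7

```text
time: 10.7
tool_pos: [0.5153, -0.0599, 0.0752]
tool_rot: [-1.572, 0.001, -2.808]
contact_force: [0.2, -0.5, -0.1]
opening: 0.0641
```

Call:
send_rows --motion '[[[0,0,0,-8],[0,0,0,-16],[0,0,0,-24],[0,0,0,-32],[0,0,0,-40],[0,0,0,-48],[0,0,0,-56],[0,0,0,-60]]]'

```text
time: 11.5
tool_pos: [0.5153, -0.0599, 0.0752]
tool_rot: [-1.571, 0.002, -1.756]
contact_force: [0.1, 0.4, 0.5]
opening: 0.0641
```

Call:
send_rows --motion '[[[0,0,0,-8],[0,0,0,-16],[0,0,0,-24],[0,0,0,-32],[0,0,0,-40],[0,0,0,-48],[0,0,0,-56],[0,0,0,-60]]]'

```text
time: 12.3
tool_pos: [0.5152, -0.06, 0.0752]
tool_rot: [-1.569, 0.001, -0.704]
contact_force: [-0.5, -0.4, 0.1]
opening: 0.0643
```

Run:
```python
from h import *
s=sensors.observe();print({k:np.round(s[k],4).tolist() for k in ('time','qpos','tool_pos','tool_rot','contact_force','torque','opening')})
```

```text
{'time': 12.3, 'qpos': [-0.2647, 0.5331, 1.7543, 0.0024, 0.8542, -1.1333], 'tool_pos': [0.5152, -0.06, 0.0752], 'tool_rot': [-1.5691, 0.0007, -0.7038], 'contact_force': [-0.454, -0.4271, 0.0921], 'torque': [0.0178, -0.0274, -0.0333], 'opening': 0.0643}
```

Call:
send_rows --motion '[[[0,0,0,-8],[0,0,0,-16],[0,0,0,-24],[0.0004,0,0.0007,-32],[0.0008,0,0.0014,-40],[0.0008,0,0.0014,-48],[0.0008,0,0.0014,-56],[0.0008,0,0.0014,-60]]]'

```text
time: 13.1
tool_pos: [0.5168, -0.0594, 0.0752]
tool_rot: [-1.569, -0.001, 0.348]
contact_force: [-0.5, 0.9, 1.5]
opening: 0.0641
```

Call:
send_rows --motion '[[[0,0,0,0],[0,0,0,0],[0,0,0,0],[0,0,0,0],[0,0,0,0],[0,0,0,0],[0,0,0,0],[0,0,0,0]]]' --gripper 0.0 --grip_force 12

```text
time: 13.9
tool_pos: [0.5168, -0.0593, 0.0752]
tool_rot: [-1.569, -0.001, 0.348]
contact_force: [-0.8, 0.7, 0.3]
opening: 0.0167
```

Call:
send_rows --motion '[[[0,0,0,0],[0,0,0,0],[0,0,0,0]]]'

```text
time: 14.2
tool_pos: [0.5167, -0.0593, 0.0752]
tool_rot: [-1.569, -0.001, 0.348]
contact_force: [0.1, 0.1, -0.5]
opening: 0.0171
```

Run:
```python
from h import *
s=sensors.observe();print({k:np.round(s[k],4).tolist() for k in ('time','qpos','tool_pos','tool_rot','contact_force','torque','opening')})
snap("wrist","w7")
```

```text
{'time': 14.2, 'qpos': [-0.2628, 0.535, 1.7503, 0.0027, 0.8562, -2.1836], 'tool_pos': [0.5167, -0.0593, 0.0752], 'tool_rot': [-1.5692, -0.0012, 0.3482], 'contact_force': [0.1142, 0.1034, -0.4735], 'torque': [0.2472, -0.0084, -0.0112], 'opening': 0.0171}
```

View pics/w7.png

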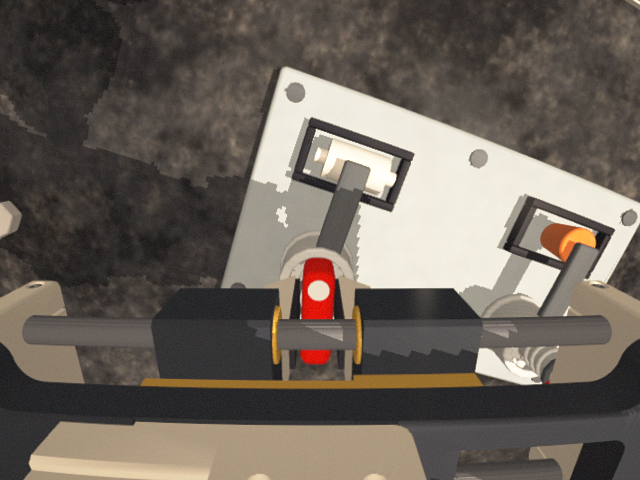

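Re-gripped with the dot now on the near end at (318,291), as expected after half a turn. I'll turn the remaining half.

Call:
send_rows --motion '[[[0,0.0001,0,7],[0,0.0002,0,14],[0,0.0003,0,21],[0,0.0004,0,28],[0,0.0006,0,35],[0,0.0007,0,42],[0,0.0008,0,50],[0,0.0008,0,50]]]'

```text
time: 15.05
tool_pos: [0.5167, -0.0597, 0.0744]
tool_rot: [-1.569, 0.0, -0.526]
contact_force: [0.1, -2.5, -0.7]
opening: 0.0173
```

Call:
send_rows --motion '[[[0,0.0001,0,7],[0,0.0002,0,14],[0,0.0003,0,21],[0,0.0004,0,28],[0,0.0006,0,35],[0,0.0007,0,42],[0,0.0008,0,50],[0,0.0008,0,50]]]'

```text
time: 15.85
tool_pos: [0.5164, -0.06, 0.0735]
tool_rot: [-1.571, 0.001, -1.396]
contact_force: [-1.8, -2.8, 0.8]
opening: 0.0168
```

Run:
```python
from h import *
s=sensors.observe();print({k:np.round(s[k],4).tolist() for k in ('time','qpos','tool_pos','tool_rot','contact_force','torque','opening')})
```

```text
{'time': 15.85, 'qpos': [-0.2636, 0.5376, 1.7518, 0.0012, 0.8528, -0.4391], 'tool_pos': [0.5164, -0.06, 0.0735], 'tool_rot': [-1.5709, 0.001, -1.3961], 'contact_force': [-1.7758, -2.8427, 0.8052], 'torque': [-0.4359, 0.2757, -0.0422], 'opening': 0.0168}
```

Yaw is now -80°, so about 86° remain.

Call:
send_rows --motion '[[[0,0.0001,0,7],[0,0.0002,0,14],[0,0.0003,0,21],[0,0.0004,0,28],[0,0.0006,0,35],[0,0.0007,0,42],[0,0.0008,0,50],[0,0.0008,0,50]]]'

```text
time: 16.65
tool_pos: [0.5159, -0.0599, 0.0726]
tool_rot: [-1.573, 0.0, -2.264]
contact_force: [-2.6, -0.7, 1.3]
opening: 0.0169
```

Call:
send_rows --motion '[[[0,0.0001,0,7],[0,0.0002,0,14],[0,0.0003,0,21],[0,0.0004,0,28],[0,0.0006,0,35],[0,0.0006,0,36],[0,0.0006,0,36],[0,0.0006,0,36]]]'

```text
time: 17.45
tool_pos: [0.5157, -0.0597, 0.072]
tool_rot: [-1.573, -0.001, -2.888]
contact_force: [-2.7, 2.1, 1.7]
opening: 0.017
```

Call:
send_rows --motion '[[[0,0,0,0],[0,0,0,0],[0,0,0,0]]]'

```text
time: 17.75
tool_pos: [0.5157, -0.0596, 0.072]
tool_rot: [-1.573, -0.001, -2.887]
contact_force: [-2.2, 0.8, 0.8]
opening: 0.017
```

Run:
```python
from h import *
s=sensors.observe();print({k:np.round(s[k],4).tolist() for k in ('time','qpos','tool_pos','tool_rot','contact_force','torque','opening')})
snap("wrist","w8"); c=snap("side","s8");snap("scene","c8")
cv2.imwrite('pics/s8z.png',cv2.resize(c['frame'][180:300,270:410],None,fx=5,fy=5,interpolation=2)[:,:,::-1])
```

```text
{'time': 17.75, 'qpos': [-0.2635, 0.5396, 1.7537, 0.0014, 0.8505, 1.0519], 'tool_pos': [0.5157, -0.0596, 0.072], 'tool_rot': [-1.5728, -0.0014, -2.887], 'contact_force': [-2.1989, 0.766, 0.7977], 'torque': [0.0933, 0.4157, 0.0225], 'opening': 0.017}
```

View pics/w8.png

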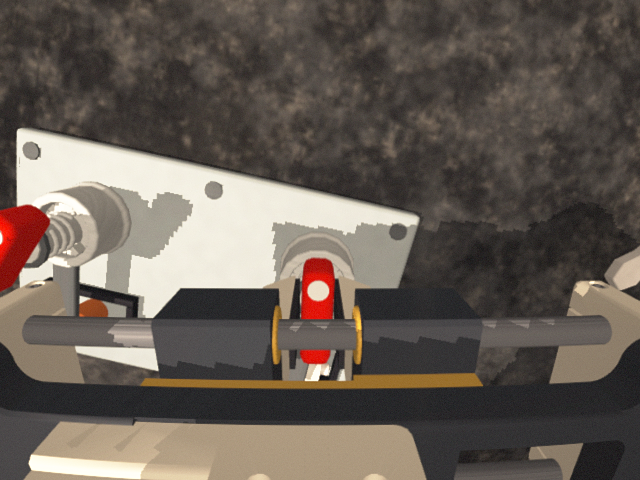

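View pics/s8z.png

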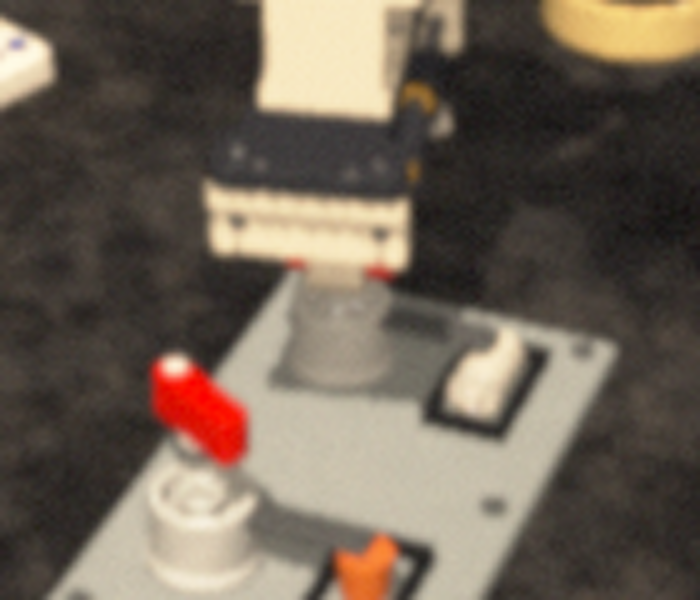

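In the wrist view the dot (318,291) is back at the end away from the robot, one full turn on. The side view shows the roller, bung and left screw unmoved. TCP z is 0.072, as stated for one turn after the drop. Handing in.

```bash
python3 -c "
from cell import hand_in
print(hand_in())"
```

```text
the job is handed in; nothing more can be done
None
```

The right clamp screw, behind the roller, is started on its thread. I handed the job in at about 18 s with the handle still gripped at 12 N.

- **Backing off:** I turned the screw back about 77°, to turn ≈ -0.29 rad. Pressing lightly, I felt it drop about 6.4 mm and then seat with 4 N.
- **Forward turn:** I turned it forward about 364° in two half-turns, regripping once between them. It passed the jam point near 2.1 rad with almost no turning moment.
- **Last checks:** The tool point is at 72.0 mm, matching the stated height one turn after the drop. The white dot is back on the far side, and forces are under 3 N. The roller, bung and left screw look unmoved in the final wrist and side views. I did not check the pen and tin separately at the end.
- **What disagreed:** The gripper read about 17 mm on the 14 mm bar. A small sideways test showed both pads bearing, so I kept that grip. The screw axis is about 1 mm from where the cameras put it, within their calibration.

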